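Fit a charged battery stick into the radio power unit and switch on

ROBOT

A 6-joint arm with a two-finger parallel gripper is mounted at the origin on the work surface. World frame = base frame: x ahead of the robot, y to its left, z up, the work surface at z = 0. Lengths are in m, angles in degrees, forces in N, time in s.
With the tool pointing down it reaches from about 0.375 to 0.9 m from the base axis. Payload 3.1 kg.
Tool frame: the origin (TCP) lies at the very end of the fingers, on their centre line; the grasp point (between the pads) lies bot.grip_point_offset behind it (bot.grip_point_offset is the distance from the TCP to the grasp point, in m); z points along the fingers, y is the line along which they close (so a half turn about z gives the same grasp; the last joint's range is limited). The gripper opens to 87 mm and grips with 3 to 60 N. Pads are 19 mm wide; open, the fingers measure 117 mm over their backs; the gripper's body (75 mm by 190 mm) begins 51 mm behind the grasp point.
Start: joints at [-86.202, 30.224, 82.088, -0, 67.689, -10.227], TCP at [0.152, -0.606, 0.223] pointing down, gripper open.
Joint ranges: [-176.69, 176.69], [-43.24, 126.21], [12.49, 139.97], [-82, 262], [0, 151.66], [-163.58, 163.58]. Speed limits (degrees/s): [159.86, 159.86, 180, 180, 180, 180].

INTERFACE

Orientations are given as a 3x3 rotation matrix whose columns are the frame's x, y, z axes.
In Python, from rig import bot, viewer, ticket gives the robot as it stands.
- The arm moves only by the tool servo_tool, never from a script. Its argument "targets" is a list of rows, each an object with "offset": the shift along the tool's x, y, z in m, a list of three; "dr": the turn, a rotation vector about the tool's x, y, z in degrees, a list of three. In form: [{"offset": [x, y, z], "dr": [ax, ay, az]}, ...]. A call has 1 to 20 rows; each row is the pose to reach, as a shift and turn from the pose commanded when the call began, along the tool's axes at that moment; what a row does not reach only later rows make up. A row lasts 1/12 s, in which the tool goes at most 41.7 mm and 7.16 degrees, less where a joint would pass 70% of its speed; a pose out of reach is approached as far as the arm can. A call with a gripper value outside its range is refused whole. "gripper" is the gripper command: -1 is fully open, 1 is shut, values between are in proportion, set as the call begins (left out, the last holds). The fingers move at their own pace and stop on an object; the grip force is fixed at half the most. Time passes only in rows, so rows that repeat a pose let the fingers close. It gives the time, the measured TCP pose, the force, the opening and the grip force at its end, in the units of the state.
- bot.read_state(): the state, without advancing time (a new reading comes with each control period).
- viewer.capture(name): name is "side" or "top" or "wrist"; returns a dict with "color" (420x560x3 uint8, red, green, blue), "camera_matrix" (3x3 intrinsics, pixels), "R" (3x3) and "t" (3): a world point X has camera coordinates R X + t. Camera axes: x right, y down, z forward; pixel columns grow to the right and rows downward; lengths in m; the calibration is good to about 2 mm. The wrist camera is an equidistant fisheye: a pixel r from the principal point sees the ray r / f radians off the axis. A picture is of the moment at which its call begins. There is no depth.
- ticket.hand_in(): hands the job in; it is judged then, once.
The state is a dict: "time_s": time; "joint_positions": joint angles; "qvel": joint speeds; "tau": joint torques, N m; "position": TCP position; "tcp_rot": TCP orientation; "force": force on the tool from outside, world axes, zero at the start; "moment": the same for the moment, N m; "opening": opening from 0.0 (shut) to 1.0 (fully open); "grasp_force": force on a finger pad.
Only numpy, scipy, OpenCV 4.12 (cv2) and the standard library are available. Lean on these libraries where they do the work, as an engineer would, in place of code of your own. Each camera call takes 0.05 s, during which the arm holds its last target. There are 200 camera calls.

TASK

Lift the charged green battery stick up out of its hooks and fit it into the bay of the olive power unit: push its flat end against the sprung contact, tip the brass-nub end down, and leave it lying fully home with the nub on the plus contact. Then throw the red-tipped switch on the unit fully over, away from the robot. Leave the spent orange stick on its hooks and do not disturb the mug, screwdriver or desk microphone.

Things in the scene. Friction and masses are not known exactly. Their poses are not given: they have to be found in the camera images.
- charged_cell: green battery stick (cylinder), 34 mm diameter, 125 mm long overall, about 0.28 kg. Origin on its axis at mid length; +y runs along the axis to the plus end (white band, then a brass nub 10 mm wide, 3 mm long, tip at y=+62.5 mm); flat minus end at y=-62.5 mm. Any roll about its axis. It starts level in two upturned hooks on either side of the stand, axis 113 mm above the table.
- charged_cell_plus (a point): tip of the brass nub of the green stick, on its axis
- spent_cell: the same stick with an orange sleeve (spent), in the hooks on the other side of the stand, 120 mm from the green one (axis to axis). Origin at mid length on the axis.
- stand: fixed hook stand, base 200 x 130 mm. Origin: centre of underside. A grey panel 10 mm thick, 106 mm high, stands along its y axis. At x=-60 and x=+60 mm a stick lies along y (plus end to +y) in two V-shaped wire hooks at y=-45 and y=+45 mm, V bottom 85 mm up, tips 113 mm up. Sticks lift straight up; fingers have room on both sides of a stick's middle (y=-40 to +40 mm).
- unit: fixed olive power unit, x -75 to +75, y -105 to +145 mm. Origin at table height under the bay's middle. Open-topped channel 42 mm wide along y, from the wall behind the spring (y=-74) to the rigid plus wall with brass contact (y=+62.5); walls and cheeks 82 mm high. From y=-32 to +32 mm no cheeks: a finger cut-out right across, floor 30 mm up. Switch at x=0, y=+113 mm.
- bay (a point): where the middle of the stick's axis lies when home, 66 mm above the table; axes as unit (+y to the plus contact). The stick is then level along y, plus end at +y, in two black V cradles (35 degree sides) that centre it; they lie at y=-50 to -32 and +32 to +50 mm.
- spring (a joint): travel (m) of the sprung minus contact, a brass plate 26 mm wide, top edge 76 mm above the table. 0 = free, face at y=-55.5 mm of the unit: the gap to the plus wall is 118 mm, 7 mm less than the stick. It yields towards -y, up to 0.014, with 3.6 N plus 0.6 N per mm. Stick home: 0.007; when let go, the spring slides a stick lying in the bay against the plus wall.
- spring_face (a point): centre line point on the face of the sprung plate, 66 mm above the table; moves with the plate
- switch (a joint): power switch lever angle in rad: about 0 (leaning to the unit's -x side) is off, 1.0 (leaning to +x, end stop) is on. It stays where it is left; about 1.5 N at its tip moves it. Pivot 67 mm above the table, lever 50 mm long.
- switch_tip (a point): centre of the red ball (26 mm diameter) at the end of the switch lever, about 111 mm above the table in the off and on positions, 118 mm when upright; it travels 48 mm along the unit's x
- mug: blue mug, 80 mm wide, 90 mm high, upright; origin centre of underside
- screwdriver: screwdriver lying on the table, about 200 mm long along its x; leave alone
- desk_mic: desk microphone, base 120 x 90 mm, about 165 mm high; origin centre of underside; leave alone
There are look-alikes about, which are no part of the job. Several things have the shape of the charged_cell; the one meant has the colours described above. What is shaped like the stand but brown is not meant.

How it is judged (in metres and radians):
On the way, in this order (a step that is already met when the one before it is completed fails the run):
1. the green stick is lifted clear of its hooks (height (world z) of charged_cell above 0.135 m and contact force between charged_cell and stand below 0.01 N), for 0.1 s.
2. the green stick lies home in the bay, nub on the plus contact (x of charged_cell in the frame of bay between -0.004 and 0.004 m and y of charged_cell in the frame of bay between -0.004 and 0.004 m and z of charged_cell in the frame of bay between -0.004 and 0.004 m and angle between the y axis of charged_cell and the y axis of unit, either way round below 0.05 rad and y of charged_cell_plus in the frame of bay above 0.05 m and value of joint spring between 0.004 and 0.01 m), for 0.3 s.
3. the switch is thrown on (value of joint switch above 0.85 rad), for 0.1 s.
At the end, for the whole second after the job is handed in: The green stick lies released and at rest in the bay: its middle within 4 mm of the bay point along each of the unit's axes, parallel to the bay within 0.05 rad, nub at the plus end, the sprung plate pressed 4 to 10 mm; the switch is beyond 0.85 rad; the orange stick is within 20 mm of where it was (all of step 2 and value of joint switch above 0.85 rad and linear speed of charged_cell below 0.01 m/s and distance of spent_cell from where it was at the start of the episode below 0.02 m); the robot touches nothing.
It fails at once if the orange stick is moved more than 20 mm (distance of spent_cell from where it was at the start of the episode above 0.02 m).
It fails at once if the mug is moved more than 20 mm (distance of mug from where it was at the start of the episode above 0.02 m).
It fails at once if the screwdriver is moved more than 20 mm (distance of screwdriver from where it was at the start of the episode above 0.02 m).
It fails at once if the desk microphone is moved more than 20 mm (distance of desk_mic from where it was at the start of the episode above 0.02 m).
It also fails if it takes over 54 s, if anything falls off the work surface, if the arm or the gripper's body presses on something with over 40 N, if the wrist force passes 120 N, or if a joint passes its speed limit or range.

## Working session

There is one attempt and no reset: what is moved stays moved. The work goes in short steps, Python scripts to look and compute and a tool call to move; the robot and the scene stay as the last step left them, time stands still between calls to the robot, and variables do not carry over. Pictures are saved under pics/ and viewed, at most 13 in all, crops included, and the job is handed in when it is done.

Besides the shell and the picture viewer there is one more tool, called as name(argument=value, ...) on one line, values as JSON. servo_tool: Moves the arm, as the interface text tells. Its arguments: {"type":"object","properties":{"targets":{"type":"array"},"gripper":{"type":"number"}},"required":["targets"]}

```bash
mkdir -p pics; python3 - <<'E'
from rig import bot, viewer, ticket
import cv2,pickle
print(bot.grip_point_offset); s=bot.read_state(); print(s['position'],s['tcp_rot'],s['time_s'])
d={}
for n in ['side','top','wrist']:
    c=viewer.capture(n); d[n]=c; cv2.imwrite(f'pics/{n}0.png',c['color'][:,:,::-1])
    print(n,c['camera_matrix'],c['R'],c['t'])
pickle.dump(d,open('c0.pkl','wb'))
E
```

```text
0.0187
[ 0.15146289 -0.60561052  0.22157905] [[ 9.70183220e-01  2.42372641e-01 -1.51222689e-04]
 [ 2.42372399e-01 -9.70180905e-01  2.15231886e-03]
 [ 3.74949842e-04 -2.12479585e-03 -9.99997672e-01]] 0.0
side [[430.28019253   0.         286.7502454 ]
 [  0.         430.28019253 207.30186698]
 [  0.           0.           1.        ]] [[-0.67983281 -0.73325683 -0.01271871]
 [-0.43071802  0.41325303 -0.80231161]
 [ 0.59355651 -0.53995958 -0.59676991]] [0.40273838 0.31715084 0.78584473]
top [[510.68521655   0.         283.50154819]
 [  0.         510.68521655 214.26460853]
 [  0.           0.           1.        ]] [[-1.74765610e-03 -9.99973021e-01  7.13464382e-03]
 [-9.90539267e-01  7.52072712e-04 -1.37227532e-01]
 [ 1.37218464e-01 -7.30697139e-03 -9.90513857e-01]] [0.02450428 0.56771315 1.27539938]
wrist [[325.1922621    0.         284.62161041]
 [  0.         325.1922621  209.57221053]
 [  0.           0.           1.        ]] [[ 0.24351694 -0.96989291 -0.00268972]
 [-0.9407815  -0.23688033  0.24252397]
 [-0.23585942 -0.05652825 -0.97014169]] [-0.62271383 -0.02847831  0.39038811]
```

View pics/top0.png

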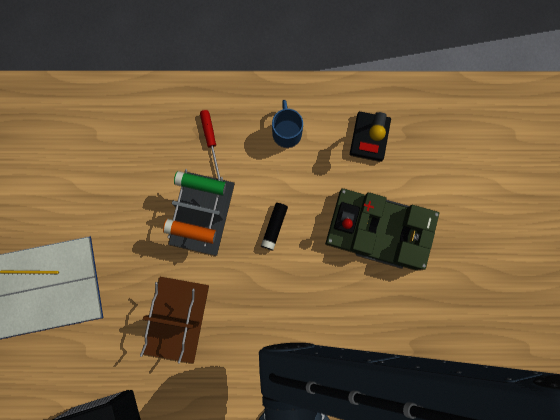

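View pics/side0.png

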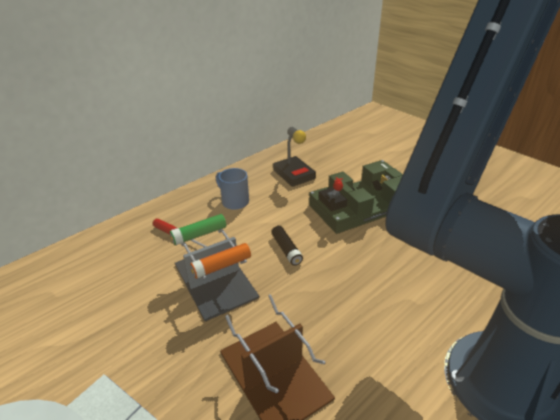

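The top view shows the green stick at about (200,183) with its white end to the left (world +y). The orange stick is at (190,231) and the unit at (383,230), with the switch ball at (348,223). I'll enlarge the stand and unit to get precise points.

```bash
python3 - <<'E'
import cv2,pickle,numpy as np
d=pickle.load(open('c0.pkl','rb')); im=d['top']['color'][:,:,::-1]
a=cv2.resize(im[160:260,155:245],None,fx=6,fy=6,interpolation=cv2.INTER_CUBIC)
b=cv2.resize(im[180:280,315:448],None,fx=6,fy=6,interpolation=cv2.INTER_CUBIC)
cv2.imwrite('pics/unit.png',b)
# green/orange masks
hsv=cv2.cvtColor(np.ascontiguousarray(im),cv2.COLOR_BGR2HSV)
for n,lo,hi in [('green',(50,120,50),(80,255,255)),('orange',(5,200,120),(14,255,255))]:
    m=cv2.inRange(hsv,lo,hi); m[:160]=0;m[260:]=0;m[:,:155]=0;m[:,245:]=0
    p=np.argwhere(m)[:,::-1].astype(np.float32); r=cv2.minAreaRect(p); print(n,len(p),cv2.boxPoints(r).round(1).tolist())
cv2.imwrite('pics/stand.png',a)
E
```

```text
green 546 [[172.89999389648438, 182.8000030517578], [175.8000030517578, 170.3000030517578], [225.10000610351562, 181.60000610351562], [222.1999969482422, 194.10000610351562]]
orange 474 [[162.60000610351562, 229.3000030517578], [165.0, 218.60000610351562], [214.5, 230.0], [212.0, 240.6999969482422]]
```

View pics/unit.png

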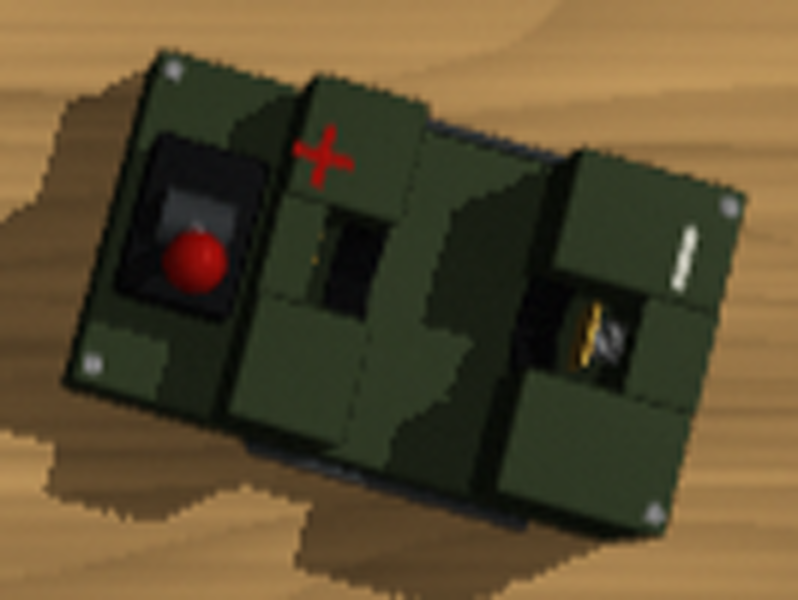

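View pics/stand.png

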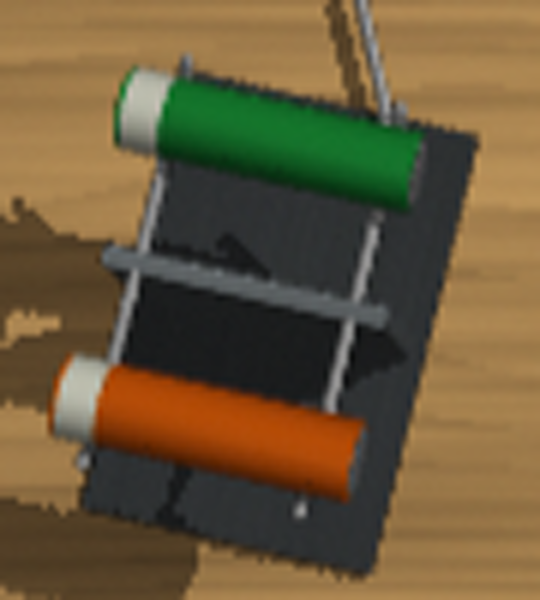

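The unit crop shows the 82 mm block edges, the channel edges and the contact clearly: plus wall on the left, spring at (590,335). The stand crop shows the green stick between (120,107) and (417,168). I'll fit the poses from these points.

```bash
cat > h.py <<'E'
import numpy as np,cv2,pickle
from scipy.optimize import least_squares
def proj(c,X):
    p=(np.asarray(X)@c['R'].T+c['t']); p=p@c['camera_matrix'].T; return p[:,:2]/p[:,2:]
def tf(q,P):
    x,y,a=q; c,s=np.cos(a),np.sin(a); P=np.asarray(P,float)
    return np.c_[x+c*P[:,0]-s*P[:,1], y+s*P[:,0]+c*P[:,1], P[:,2]]
def cyl(r=.017,y0=-.0625,y1=.0595):
    t=np.linspace(0,2*np.pi,60); return np.vstack([np.c_[r*np.cos(t),0*t+y,r*np.sin(t)] for y in(y0,y1)])
def cen(h):
    m=cv2.moments(h.astype(np.float32).reshape(-1,1,2)); a=cv2.minAreaRect(h.astype(np.float32))
    b=cv2.boxPoints(a); e=[b[1]-b[0],b[2]-b[1]]; e=max(e,key=np.linalg.norm); e=e*np.sign(e[0])
    return np.array([m['m10']/m['m00'],m['m01']/m['m00'],100*np.arctan2(e[1],e[0])]), a[1]
E
python3 - <<'E'
from h import *
d=pickle.load(open('c0.pkl','rb')); c=d['top']
U=[((580,150),(75,-32,82)),((498,488),(-75,-32,82)),((748,195),(75,-105,82)),((663,537),(-75,-105,82)),
((553,270),(21,-32,82)),((527,372),(-21,-32,82)),((717,310),(21,-105,82)),((693,410),(-21,-105,82)),
((430,105),(75,32,82)),((345,445),(-75,32,82)),((390,218),(21,32,82)),((362,318),(-21,32,82)),((332,205),(21,62.5,82)),((640,298),(21,-74,82)),((622,385),(-21,-74,82))]
o=np.array([a for a,b in U])/6-.42+[315,180]; P=np.array([b for a,b in U])/1e3
f=lambda q:(proj(c,tf(q,P))-o).ravel()
r=least_squares(f,[.4,-.2,-.24],loss='soft_l1'); print('unit',r.x,np.degrees(r.x[2])); print(f(r.x).reshape(-1,2).round(1).tolist())
q=r.x; print('ball px off',proj(c,tf(q,[[-.024,.113,.111]])),'seen',np.array([195,262])/6-.42+[315,180])
print('bay w',tf(q,[[0,0,.066]]))
z=np.array([.113])
for n,k in [('green',[(128,66),(116,148),(408,210),(425,128)]),('orange',[(63,352),(50,433),(350,503),(367,420)])]:
    ob,s=cen(np.array(k)/6-.42+[155,160])
    g=lambda q:cen(cv2.convexHull(proj(c,tf(q,cyl()+[0,0,.113])).astype(np.float32)).reshape(-1,2))[0]-ob
    r=least_squares(g,[.5,.15,-.22],diff_step=1e-2); print(n,r.x,np.degrees(r.x[2]),r.fun,s,cen(cv2.convexHull(proj(c,tf(r.x,cyl()+[0,0,.113])).astype(np.float32)).reshape(-1,2))[1])
    # side check: predicted ends
    print('side',proj(d['side'],tf(r.x,[[0,-.0625,.113],[0,.0595,.113]])).round(0).tolist())
print('side unit ball',proj(d['side'],tf(q,[[-.024,.113,.111],[75e-3,-.105,.082]])).round(0).tolist())
E
```

```text
unit [ 0.5257605  -0.24360392 -0.27843358] -15.95306886087287
[[-0.2, -1.2], [-1.1, 0.3], [0.2, -0.8], [0.2, 0.3], [-0.9, -0.6], [-0.6, -1.4], [0.3, 0.7], [0.3, 0.3], [0.0, -0.6], [-0.8, 0.4], [1.4, 1.1], [1.9, 0.6], [-0.8, -0.1], [1.0, -0.7], [-0.0, 1.1]]
ball px off [[346.41676113 224.02454162]] seen [347.08       223.24666667]
bay w [[ 0.5257605  -0.24360392  0.066     ]]
green [ 0.63609146  0.23050985 -0.20879464] -11.963051927509262 [ 2.92415251e-07 -1.36903398e-06 -2.47955322e-05] (50.58628845214844, 13.957266807556152) (52.396202087402344, 13.917354583740234)
side [[224.0, 219.0], [173.0, 238.0]]
orange [ 0.5176818   0.25262977 -0.22091472] -12.657481034685677 [1.37661377e-06 6.36402234e-07 5.72204590e-06] (52.17340087890625, 14.11821460723877) (53.09147644042969, 14.137177467346191)
side [[248.0, 249.0], [194.0, 270.0]]
side unit ball [[338.0, 186.0], [382.0, 158.0]]
```

servo_tool(targets=[{"offset":[0.672,-0.694,0.0],"dr":[0,0,-64]},{"offset":[0.672,-0.694,0.0],"dr":[0,0,-64]},{"offset":[0.672,-0.694,0.0],"dr":[0,0,-64]},{"offset":[0.672,-0.694,0.0],"dr":[0,0,-64]},{"offset":[0.672,-0.694,0.0],"dr":[0,0,-64]},{"offset":[0.672,-0.694,0.0],"dr":[0,0,-64]},{"offset":[0.672,-0.694,0.0],"dr":[0,0,-64]},{"offset":[0.672,-0.694,0.0],"dr":[0,0,-64]},{"offset":[0.672,-0.694,0.0],"dr":[0,0,-64]},{"offset":[0.672,-0.694,0.0],"dr":[0,0,-64]},{"offset":[0.672,-0.694,0.0],"dr":[0,0,-64]},{"offset":[0.672,-0.694,0.0],"dr":[0,0,-64]},{"offset":[0.672,-0.694,0.0],"dr":[0,0,-64]},{"offset":[0.672,-0.694,0.0],"dr":[0,0,-64]},{"offset":[0.672,-0.694,0.0],"dr":[0,0,-64]},{"offset":[0.672,-0.694,0.0],"dr":[0,0,-64]},{"offset":[0.672,-0.694,0.0],"dr":[0,0,-64]},{"offset":[0.672,-0.694,0.0],"dr":[0,0,-64]},{"offset":[0.672,-0.694,0.0],"dr":[0,0,-64]},{"offset":[0.672,-0.694,0.0],"dr":[0,0,-64]}], gripper=-0.4)

```text
time_s: 1.82
position: [0.5692, 0.1172, 0.2223]
tcp_rot: [[0.207, 0.978, -0.001], [0.978, -0.207, -0.0], [-0.0, -0.0, -1.0]]
force: [0.2, -1.0, 0.1]
opening: 0.701
grasp_force: 0.0
```

servo_tool(targets=[{"offset":[0,0,0],"dr":[0,0,0]},{"offset":[0,0,0],"dr":[0,0,0]},{"offset":[0,0,0],"dr":[0,0,0]}])

```text
time_s: 2.07
position: [0.5679, 0.1148, 0.2219]
tcp_rot: [[0.207, 0.978, -0.002], [0.978, -0.207, -0.001], [-0.001, -0.002, -1.0]]
force: [0.4, 0.3, 0.2]
opening: 0.699
grasp_force: 0.0
```

servo_tool(targets=[{"offset":[0.032,0.011,0],"dr":[0,0,0]},{"offset":[0.064,0.022,0],"dr":[0,0,0]},{"offset":[0.096,0.033,0],"dr":[0,0,0]},{"offset":[0.127,0.043,0],"dr":[0,0,0]},{"offset":[0.127,0.043,0],"dr":[0,0,0]},{"offset":[0.127,0.043,0],"dr":[0,0,0]},{"offset":[0.127,0.043,0],"dr":[0,0,0]}])

```text
time_s: 2.65
position: [0.6362, 0.2282, 0.2221]
tcp_rot: [[0.209, 0.978, -0.002], [0.978, -0.209, -0.001], [-0.002, -0.002, -1.0]]
force: [0.1, -0.2, -0.1]
opening: 0.7
grasp_force: 0.0
```

```bash
python3 - <<'E'
from rig import viewer,bot
import cv2,pickle
d={n:viewer.capture(n) for n in('wrist','top')}
pickle.dump(d,open('c1.pkl','wb'))
cv2.imwrite('pics/w1.png',d['wrist']['color'][:,:,::-1])
s=bot.read_state(); print(s['position'],s['tcp_rot'],s['joint_positions'])
E
```

```text
[0.6363819  0.22814676 0.22247283] [[ 2.09616461e-01  9.77782462e-01 -1.54786270e-03]
 [ 9.77783119e-01 -2.09617784e-01 -7.46359483e-04]
 [-1.05423676e-03 -1.35702479e-03 -9.99998524e-01]] [ 1.02848449e+01  3.43365916e+01  7.40451831e+01 -2.76377485e-02
  7.17131234e+01  2.23934633e+01]
```

View pics/w1.png

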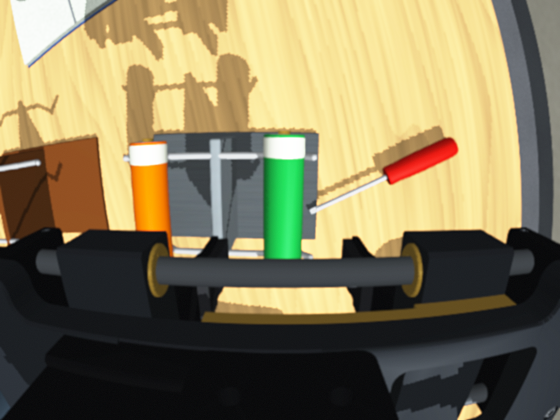

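The green stick in the wrist view runs from its rim at (284,136) down to (283,258), centred between the fingers. Checking with the fisheye rays:

```bash
cat >> h.py <<'E'
def fray(c,px,z):
    K=c['camera_matrix']; v=(np.array(px)-K[:2,2])/K[0,0]; r=np.linalg.norm(v)
    d=np.r_[np.sin(r)*v/r,np.cos(r)]@c['R']; o=-c['R'].T@c['t']
    return o+d*(z-o[2])/d[2]
E
python3 - <<'E'
from h import *
w=pickle.load(open('c1.pkl','rb'))['wrist']; im=cv2.cvtColor(w['color'],cv2.COLOR_RGB2HSV)
m=cv2.inRange(im,(50,120,40),(85,255,255)); P=[]
for v in range(165,250,10):
    u=np.where(m[v,240:330])[0]+240; P.append(fray(w,((u.min()+u.max())/2,v),.113)[:2])
P=np.array(P); print(P.round(4).tolist())
d=P[0]-P[-1]; print('yaw',np.degrees(np.arctan2(-d[0],d[1])))
print('rim bottom?',[fray(w,(284.5,v),z).round(4).tolist() for v,z in((135,.13),(135,.113),(135,.096),(160,.13))])
E
```

```text
[[0.6441, 0.2655], [0.6424, 0.2573], [0.6406, 0.2489], [0.6384, 0.2405], [0.6365, 0.232], [0.6347, 0.2233], [0.6324, 0.2146], [0.6305, 0.2056], [0.6285, 0.1964]]
yaw -12.759632691377831
rim bottom? [[0.6503, 0.2902, 0.13], [0.6502, 0.29, 0.113], [0.6501, 0.2897, 0.096], [0.6462, 0.271, 0.13]]
```

servo_tool(targets=[{"offset":[0.003,0,0.02],"dr":[0,0,0.7]},{"offset":[0.003,0,0.05],"dr":[0,0,0.7]},{"offset":[0.003,0,0.075],"dr":[0,0,0.7]},{"offset":[0.003,0,0.1],"dr":[0,0,0.7]},{"offset":[0.003,0,0.12],"dr":[0,0,0.7]},{"offset":[0.003,0,0.128],"dr":[0,0,0.7]},{"offset":[0.003,0,0.128],"dr":[0,0,0.7]},{"offset":[0.003,0,0.128],"dr":[0,0,0.7]},{"offset":[0.003,0,0.128],"dr":[0,0,0.7]}])

```text
time_s: 3.5
position: [0.6391, 0.233, 0.0964]
tcp_rot: [[0.22, 0.975, 0.003], [0.975, -0.22, 0.001], [0.001, 0.003, -1.0]]
force: [-0.6, 1.0, 0.0]
opening: 0.695
grasp_force: 0.0
```

servo_tool(targets=[{"offset":[0,0,0],"dr":[0,0,0]},{"offset":[0,0,0],"dr":[0,0,0]},{"offset":[0,0,0],"dr":[0,0,0]},{"offset":[0,0,0],"dr":[0,0,0]},{"offset":[0,0,0],"dr":[0,0,0]},{"offset":[0,0,0],"dr":[0,0,0]},{"offset":[0,0,0],"dr":[0,0,0]},{"offset":[0,0,0],"dr":[0,0,0]}], gripper=1)

```text
time_s: 4.17
position: [0.6357, 0.2338, 0.0948]
tcp_rot: [[0.22, 0.976, -0.004], [0.976, -0.22, 0.0], [-0.0, -0.004, -1.0]]
force: [-5.7, 0.8, 4.8]
opening: 0.381
grasp_force: 30.0
```

servo_tool(targets=[{"offset":[0,0,-0.01],"dr":[0,0,0]},{"offset":[0,0,-0.03],"dr":[0,0,0]},{"offset":[0,0,-0.055],"dr":[0,0,0]},{"offset":[0,0,-0.08],"dr":[0,0,0]},{"offset":[0,0,-0.105],"dr":[0,0,0]},{"offset":[0,0,-0.13],"dr":[0,0,0]},{"offset":[0,0,-0.13],"dr":[0,0,0]},{"offset":[0,0,-0.13],"dr":[0,0,0]},{"offset":[0,0,-0.13],"dr":[0,0,0]}])

```text
time_s: 4.92
position: [0.6369, 0.2328, 0.2228]
tcp_rot: [[0.219, 0.976, -0.003], [0.976, -0.219, -0.001], [-0.001, -0.002, -1.0]]
force: [-1.0, 0.2, -3.2]
opening: 0.379
grasp_force: 30.0
```

```bash
python3 - <<'E'
from rig import viewer,bot
from h import *
d={n:viewer.capture(n) for n in('wrist','side','top')}
s=bot.read_state(); d['s']=s
pickle.dump(d,open('c2.pkl','wb'))
cv2.imwrite('pics/both2.png',np.vstack([cv2.resize(d['wrist']['color'][100:300,180:400],None,fx=2,fy=2)[:, :, ::-1][:300],cv2.resize(d['side']['color'][100:250,100:320],None,fx=2,fy=2)[:,:,::-1]]))
p=s['position'];R=np.array(s['tcp_rot']);print(p,R)
w=d['wrist'];im=cv2.cvtColor(w['color'],cv2.COLOR_RGB2HSV);m=cv2.inRange(im,(50,120,40),(85,255,255))
zc=p[2]+.0187
for v in range(100,260,12):
    u=np.where(m[v,200:380])[0]+200
    if len(u)>8: print(v,u.min(),u.max(),((fray(w,((u.min()+u.max())/2,v),zc)-p)@R).round(4))
E
```

```text
[0.63652447 0.2328731  0.22188832] [[ 2.19460199e-01  9.75610677e-01 -4.58560018e-03]
 [ 9.75619478e-01 -2.19466790e-01 -9.81077356e-04]
 [-1.96353650e-03 -4.25849342e-03 -9.99989005e-01]]
208 249 321 [ 0.0323  0.0016 -0.0188]
220 249 320 [ 0.0266  0.0014 -0.0188]
232 249 319 [ 0.0208  0.0012 -0.0187]
244 249 321 [ 0.0148  0.0016 -0.0187]
256 249 320 [ 0.0087  0.0014 -0.0187]
```

View pics/both2.png

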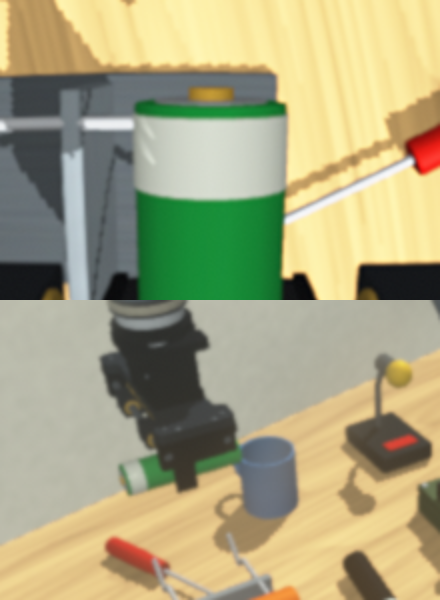

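The stick is held level. The nub tip shows at wrist pixel (285,143.5) and the top of the rim at about v=150.5. From these I'll work out where the stick sits in the grip, plus the move to the unit.

```bash
python3 - <<'E'
from h import *
d=pickle.load(open('c2.pkl','rb')); w=d['wrist']; s=d['s'];p=s['position'];R=np.array(s['tcp_rot']);zc=p[2]+.0187
for v,z,l in((143.5,.005,.0625),(143.5,0,.0625),(150.5,.017,.0595),(197.5,.017,None)):
    t=((fray(w,(285,v),zc+z)-p)@R); print(v,t.round(4), 'centre x',None if l is None else round(t[0]-l,4))
# side view: stick ends with level hypothesis
for cx in(0,-.003):
  X=p+(np.array([[cx-.0625,.0015,-.0187],[cx+.0595,.0015,-.0187]])@R.T); print(proj(d['side'],X).round(1))
im=cv2.cvtColor(d['side']['color'],cv2.COLOR_RGB2HSV); m=cv2.inRange(im,(50,110,30),(85,255,255)); m[:150]=0;m[260:]=0;m[:,:140]=0;m[:,250:]=0
pts=np.argwhere(m)[:,::-1].astype(np.float32); print(cv2.boxPoints(cv2.minAreaRect(pts)).tolist())
q=[0.52576,-0.2436,-0.27843]
u=d['top'] ; 
E
```

```text
143.5 [ 0.0618  0.0015 -0.0238] centre x -0.0007
143.5 [ 0.0616  0.0016 -0.0188] centre x -0.0009
150.5 [ 0.0596  0.0015 -0.0358] centre x 0.0001
197.5 [ 0.0408  0.0015 -0.0358] centre x None
[[216.3 172.7]
 [160.4 189.5]]
[[217.6 172.3]
 [161.8 189. ]]
[[170.9585723876953, 179.21270751953125], [216.9889678955078, 176.79006958007812], [217.6298370361328, 188.96685791015625], [171.5994415283203, 191.38949584960938]]
```

servo_tool(targets=[{"offset":[-0.03,0,0],"dr":[0,0,0.5]},{"offset":[-0.07,-0.001,0],"dr":[0,0,1]},{"offset":[-0.11,-0.001,0],"dr":[0,0,1.5]},{"offset":[-0.15,-0.001,0],"dr":[0,0,2]},{"offset":[-0.19,-0.002,0],"dr":[0,0,2.5]},{"offset":[-0.23,-0.002,0],"dr":[0,0,3]},{"offset":[-0.27,-0.002,0],"dr":[0,0,3.3]},{"offset":[-0.31,-0.003,0],"dr":[0,0,3.3]},{"offset":[-0.35,-0.003,0],"dr":[0,0,3.3]},{"offset":[-0.39,-0.003,0],"dr":[0,0,3.3]},{"offset":[-0.43,-0.003,0],"dr":[0,0,3.3]},{"offset":[-0.46,-0.003,0],"dr":[0,0,3.3]},{"offset":[-0.48,-0.003,0],"dr":[0,0,3.3]},{"offset":[-0.489,-0.003,0],"dr":[0,0,3.3]},{"offset":[-0.489,-0.003,0],"dr":[0,0,3.3]},{"offset":[-0.489,-0.003,0],"dr":[0,0,3.3]},{"offset":[-0.489,-0.003,0],"dr":[0,0,3.3]}])

```text
time_s: 6.48
position: [0.5276, -0.2414, 0.224]
tcp_rot: [[0.274, 0.962, -0.001], [0.962, -0.274, 0.002], [0.001, -0.002, -1.0]]
force: [-0.6, 0.9, -2.9]
opening: 0.383
grasp_force: 30.0
```

```bash
python3 - <<'E'
from rig import viewer,bot
from h import *
d={n:viewer.capture(n) for n in('wrist','side','top')}
s=bot.read_state(); d['s']=s
pickle.dump(d,open('c3.pkl','wb'))
cv2.imwrite('pics/w3.png',cv2.resize(d['wrist']['color'][20:270,130:430],None,fx=2.4,fy=2.4,interpolation=cv2.INTER_CUBIC)[:,:,::-1])
print(s['position'],np.array(s['tcp_rot']).round(4).tolist(),s['force'])
E
```

```text
[ 0.5279087  -0.24150574  0.22448362] [[0.2732, 0.962, -0.0003], [0.962, -0.2732, 0.0006], [0.0005, -0.0004, -1.0]] [ 0.55940403  0.93534486 -2.95566096]
```

View pics/w3.png

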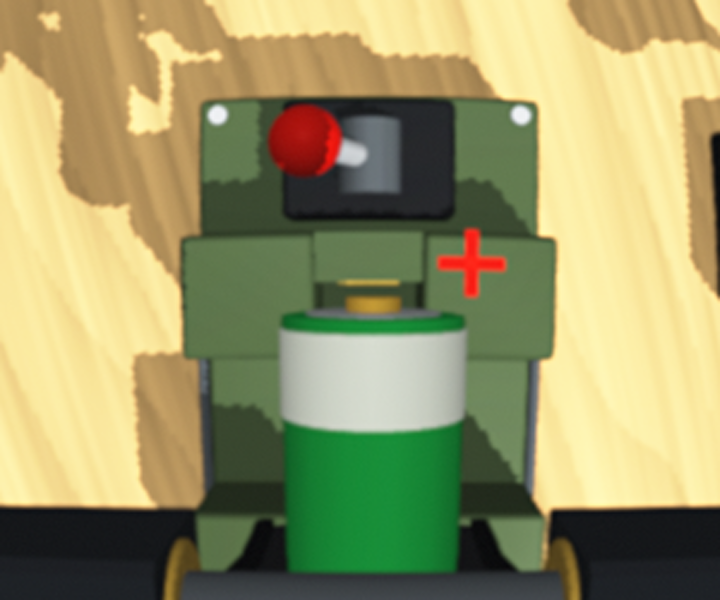

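The wrist view shows the plus block's near corners at crop (184,357) and (553,357), and the channel at the plus wall at (316,283) and (424,283). The ball is at (305,140). I'll fit the unit in the same camera that showed the stick.

```bash
python3 - <<'E'
from h import *
d=pickle.load(open('c3.pkl','rb')); w=d['wrist']; s=d['s'];p=s['position'];R=np.array(s['tcp_rot'])
g=lambda k,z:fray(w,(k[0]/2.4+130-.3,k[1]/2.4+20-.3),z)
L=[((184,357),(-75,32)),((553,357),(75,32)),((316,283),(-21,62.5)),((424,283),(21,62.5))]
W=np.array([g(k,.082)[:2] for k,_ in L]); P=np.array([b for _,b in L])/1e3
f=lambda q:(tf(q,np.c_[P,0*P[:,0]])[:,:2]-W).ravel()
r=least_squares(f,[.52,-.24,-.28]); q=r.x; print('unit',q,np.degrees(q[2]),(f(q)*1e3).round(1))
t=lambda X:((X-p)@R).round(4)
print('bay in tool',t(np.r_[q[:2],.066]))
print('nub in tool',t(g((374,293),p[2]+.0187+.005)), 'rim mid', t(g((373,375),p[2]+.0357)))
print('far corners/ball',[tuple((np.linalg.inv([[np.cos(q[2]),-np.sin(q[2])],[np.sin(q[2]),np.cos(q[2])]])@(g(k,z)[:2]-q[:2])).round(4)) for k,z in(((182,240),.082),((556,238),.082),((305,140),.111))])
E
```

```text
unit [ 0.52706459 -0.24181984 -0.27819067] -15.939151554570318 [-1.3 -0.6  1.3 -1.6 -0.1  1.2  0.   1.1]
bay in tool [-0.0006 -0.0007  0.1585]
nub in tool [ 0.0627  0.0011 -0.0237] rim mid [ 0.0497  0.0009 -0.0357]
far corners/ball [(np.float64(-0.0736), np.float64(0.0797)), (np.float64(0.0732), np.float64(0.0806)), (np.float64(-0.0223), np.float64(0.1131))]
```

servo_tool(targets=[{"offset":[0.005,-0.001,0.0],"dr":[0,5,0]},{"offset":[0.01,-0.0015,0.01],"dr":[0,10,0]},{"offset":[0.013,-0.0015,0.03],"dr":[0,15,0]},{"offset":[0.016,-0.0015,0.05],"dr":[0,20,0]},{"offset":[0.016,-0.0015,0.08],"dr":[0,20,0]},{"offset":[0.016,-0.0015,0.105],"dr":[0,20,0]},{"offset":[0.016,-0.0015,0.122],"dr":[0,20,0]},{"offset":[0.016,-0.0015,0.13],"dr":[0,20,0]},{"offset":[0.016,-0.0015,0.13],"dr":[0,20,0]},{"offset":[0.016,-0.0015,0.13],"dr":[0,20,0]},{"offset":[0.016,-0.0015,0.13],"dr":[0,20,0]},{"offset":[0.016,-0.0015,0.13],"dr":[0,20,0]}])

```text
time_s: 7.63
position: [0.5316, -0.2279, 0.0961]
tcp_rot: [[0.257, 0.962, 0.096], [0.904, -0.275, 0.327], [0.341, 0.003, -0.94]]
force: [-0.5, -0.4, -3.5]
opening: 0.384
grasp_force: 30.0
```

```bash
cat >> h.py <<'E'
Q=[.5266,-.2426,-.2782]
def stat(s,cx=0.0):
    "stick pose in unit frame from the tool pose"
    p=np.array(s['position']);R=np.array(s['tcp_rot']);U=tf([0,0,Q[2]],np.eye(3)).T
    a=R[:,0];C=p-.0187*R[:,2]+cx*a; E=C-.0625*a;N=C+.0625*a
    f=lambda X:((X-[Q[0],Q[1],0])@U*1e3).round(1)
    print('t',s['time_s'],'C',f(C),'E',f(E),'N',f(N),'tilt',np.degrees(np.arcsin(a[2])).round(2),'yaw err',np.degrees(np.arctan2(*(a@U)[:2])).round(2),'F unit',(np.array(s['force'])@U).round(1),'M',np.array(s['moment']).round(2))
E
python3 - <<'E'
from rig import viewer,bot
from h import *
c=viewer.capture('side'); cv2.imwrite('pics/s4.png',cv2.resize(c['color'][60:270,250:470],None,fx=2.8,fy=2.8,interpolation=cv2.INTER_CUBIC)[:,:,::-1])
stat(bot.read_state())
E
```

```text
t 7.6833 C [  0.6   9.1 113.6] E [  0.6 -49.6  92.3] N [  0.5  67.9 134.8] tilt 19.92 yaw err -0.05 F unit [-0.5  0.5 -3. ] M [-0.37  0.03 -0.  ]
```

View pics/s4.png

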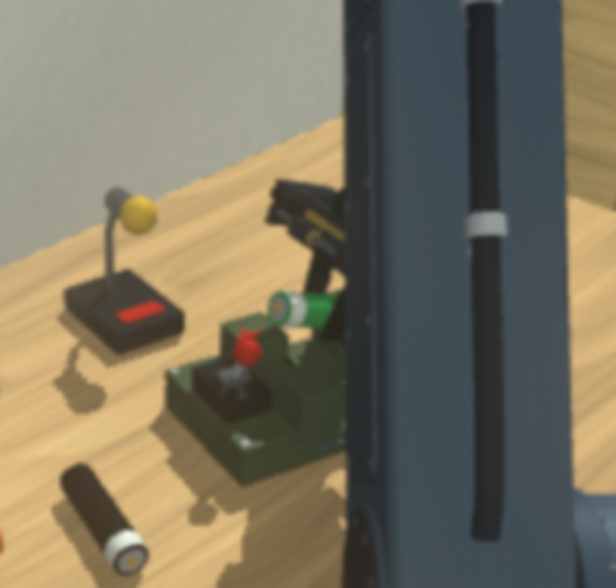

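servo_tool(targets=[{"offset":[-0.0018,0,0.006],"dr":[0,0,0]},{"offset":[-0.0037,0,0.012],"dr":[0,0,0]},{"offset":[-0.0055,0,0.018],"dr":[0,0,0]},{"offset":[-0.0073,0,0.023],"dr":[0,0,0]},{"offset":[-0.0073,0,0.023],"dr":[0,0,0]},{"offset":[-0.0073,0,0.023],"dr":[0,0,0]},{"offset":[-0.0073,0,0.023],"dr":[0,0,0]}])

```text
time_s: 8.27
position: [0.5306, -0.2263, 0.0702]
tcp_rot: [[0.259, 0.961, 0.093], [0.903, -0.275, 0.329], [0.342, -0.001, -0.94]]
force: [-1.4, 0.5, -2.3]
opening: 0.382
grasp_force: 30.0
```

```bash
python3 -c "
from rig import bot
from h import *
stat(bot.read_state())"
```

```text
t 8.2667 C [-0.6 10.3 87.8] E [ -0.7 -48.4  66.4] N [ -0.6  69.1 109.2] tilt 20.02 yaw err 0.05 F unit [-1.5  0.1 -2.3] M [-0.37  0.15 -0.01]
```

servo_tool(targets=[{"offset":[-0.0028,0,-0.001],"dr":[0,0,0]},{"offset":[-0.0056,0,-0.002],"dr":[0,0,0]},{"offset":[-0.0056,0,-0.002],"dr":[0,0,0]},{"offset":[-0.0056,0,-0.002],"dr":[0,0,0]},{"offset":[-0.0056,0,-0.002],"dr":[0,0,0]}])

```text
time_s: 8.68
position: [0.5291, -0.2312, 0.0705]
tcp_rot: [[0.259, 0.961, 0.094], [0.903, -0.275, 0.331], [0.344, -0.001, -0.939]]
force: [1.2, 4.5, -2.2]
opening: 0.381
grasp_force: 30.0
```

```bash
python3 -c "
from rig import bot
from h import *
stat(bot.read_state())"
```

```text
t 8.6833 C [-0.7  5.3 88.1] E [ -0.7 -53.4  66.6] N [ -0.6  64.  109.6] tilt 20.09 yaw err 0.05 F unit [-0.1  4.7 -2.2] M [ 0.39 -0.1  -0.  ]
```

servo_tool(targets=[{"offset":[-0.003,0,-0.001],"dr":[0,0,0]},{"offset":[-0.006,0,-0.002],"dr":[0,0,0]},{"offset":[-0.009,0,-0.0033],"dr":[0,0,0]},{"offset":[-0.009,0,-0.0033],"dr":[0,0,0]},{"offset":[-0.009,0,-0.0033],"dr":[0,0,0]},{"offset":[-0.009,0,-0.0033],"dr":[0,0,0]}])

```text
time_s: 9.18
position: [0.5269, -0.2386, 0.0708]
tcp_rot: [[0.259, 0.961, 0.094], [0.902, -0.275, 0.334], [0.347, -0.001, -0.938]]
force: [3.1, 9.2, -1.4]
opening: 0.377
grasp_force: 30.0
```

```bash
python3 -c "
from rig import bot
from h import *
stat(bot.read_state())"
```

```text
t 9.1833 C [-0.8 -2.5 88.4] E [ -0.8 -61.1  66.7] N [ -0.7  56.1 110. ] tilt 20.29 yaw err 0.06 F unit [ 0.5  9.7 -1.4] M [ 1.04 -0.57 -0.01]
```

servo_tool(targets=[{"offset":[-0.002,0,0.003],"dr":[0,-3,0]},{"offset":[-0.004,0,0.006],"dr":[0,-6,0]},{"offset":[-0.006,0,0.009],"dr":[0,-9,0]},{"offset":[-0.008,0,0.012],"dr":[0,-12.3,0]},{"offset":[-0.008,0,0.012],"dr":[0,-12.3,0]},{"offset":[-0.008,0,0.012],"dr":[0,-12.3,0]},{"offset":[-0.008,0,0.012],"dr":[0,-12.3,0]}])

```text
time_s: 9.77
position: [0.5256, -0.2412, 0.0561]
tcp_rot: [[0.273, 0.961, 0.036], [0.952, -0.275, 0.134], [0.139, -0.003, -0.99]]
force: [4.2, 9.4, -4.0]
opening: 0.382
grasp_force: 30.0
```

```bash
python3 -c "
from rig import bot
from h import *
stat(bot.read_state())"
```

```text
t 9.7667 C [-1.3 -1.5 74.6] E [ -1.3 -63.4  66. ] N [-1.2 60.4 83.3] tilt 7.96 yaw err 0.04 F unit [ 1.4 10.1 -4. ] M [ 1.32 -0.62 -0.04]
```

servo_tool(targets=[{"offset":[-0.0012,0.0005,0.002],"dr":[0,-2,0]},{"offset":[-0.0022,0.001,0.004],"dr":[0,-4,0]},{"offset":[-0.0032,0.001,0.006],"dr":[0,-6,0]},{"offset":[-0.0042,0.001,0.0079],"dr":[0,-8,0]},{"offset":[-0.0042,0.001,0.0079],"dr":[0,-8,0]},{"offset":[-0.0042,0.001,0.0079],"dr":[0,-8,0]},{"offset":[-0.0042,0.001,0.0079],"dr":[0,-8,0]}])

```text
time_s: 10.35
position: [0.525, -0.2437, 0.0479]
tcp_rot: [[0.276, 0.961, -0.004], [0.961, -0.276, 0.001], [0.0, -0.004, -1.0]]
force: [1.8, 12.0, 1.3]
opening: 0.377
grasp_force: 30.0
```

```bash
python3 - <<'E'
from rig import bot,viewer
from h import *
c=viewer.capture('wrist'); cv2.imwrite('pics/w5.png',cv2.resize(c['color'][20:270,130:430],None,fx=2.4,fy=2.4,interpolation=cv2.INTER_CUBIC)[:,:,::-1])
stat(bot.read_state())
E
```

```text
t 10.4 C [-1.2 -1.5 66.6] E [ -1.3 -64.   66.6] N [-1.1 61.  66.6] tilt 0.03 yaw err 0.09 F unit [-0.7 12.6  1.1] M [ 2.05 -0.47  0.04]
```

View pics/w5.png

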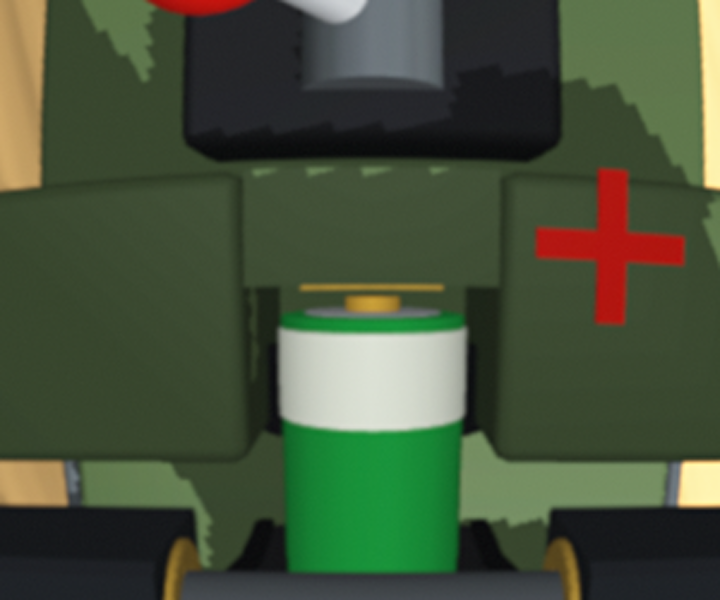

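The nub sits just inside the plus wall at crop (373,303), centred in the channel, with a small gap to the brass contact. Releasing.

servo_tool(targets=[{"offset":[0,0,0],"dr":[0,0,0]},{"offset":[0,0,0],"dr":[0,0,0]},{"offset":[0,0,0],"dr":[0,0,0]},{"offset":[0,0,0],"dr":[0,0,0]},{"offset":[0,0,0],"dr":[0,0,0]},{"offset":[0,0,0],"dr":[0,0,0]},{"offset":[0,0,0],"dr":[0,0,0]},{"offset":[0,0,0],"dr":[0,0,0]}], gripper=-0.4)

```text
time_s: 11.07
position: [0.5258, -0.2482, 0.0481]
tcp_rot: [[0.276, 0.961, -0.001], [0.961, -0.276, -0.005], [-0.005, 0.0, -1.0]]
force: [-0.1, 1.1, 0.5]
opening: 0.694
grasp_force: 0.0
```

servo_tool(targets=[{"offset":[0,0,-0.01],"dr":[0,0,0]},{"offset":[0,0,-0.025],"dr":[0,0,0]},{"offset":[0,0,-0.045],"dr":[0,0,0]},{"offset":[0,0,-0.07],"dr":[0,0,0]},{"offset":[0,0,-0.095],"dr":[0,0,0]},{"offset":[0,0,-0.12],"dr":[0,0,0]},{"offset":[0,0,-0.12],"dr":[0,0,0]},{"offset":[0,0,-0.12],"dr":[0,0,0]},{"offset":[0,0,-0.12],"dr":[0,0,0]}])

```text
time_s: 11.82
position: [0.5255, -0.247, 0.168]
tcp_rot: [[0.275, 0.961, -0.002], [0.961, -0.275, -0.005], [-0.005, -0.0, -1.0]]
force: [0.2, 1.2, -0.8]
opening: 0.699
grasp_force: 0.0
```

```bash
python3 - <<'E'
from rig import bot,viewer
from h import *
c=viewer.capture('wrist'); cv2.imwrite('pics/w6.png',cv2.resize(c['color'][20:270,130:430],None,fx=2.4,fy=2.4,interpolation=cv2.INTER_CUBIC)[:,:,::-1])
pickle.dump(c,open('c6.pkl','wb'))
stat(bot.read_state())
E
```

```text
t 11.8667 C [ -0.2  -4.3 186. ] E [ -0.3 -66.8 186.3] N [ -0.2  58.2 185.7] tilt -0.26 yaw err 0.03 F unit [ 0.4  0.1 -0.8] M [-0.04 -0.02  0.  ]
```

View pics/w6.png

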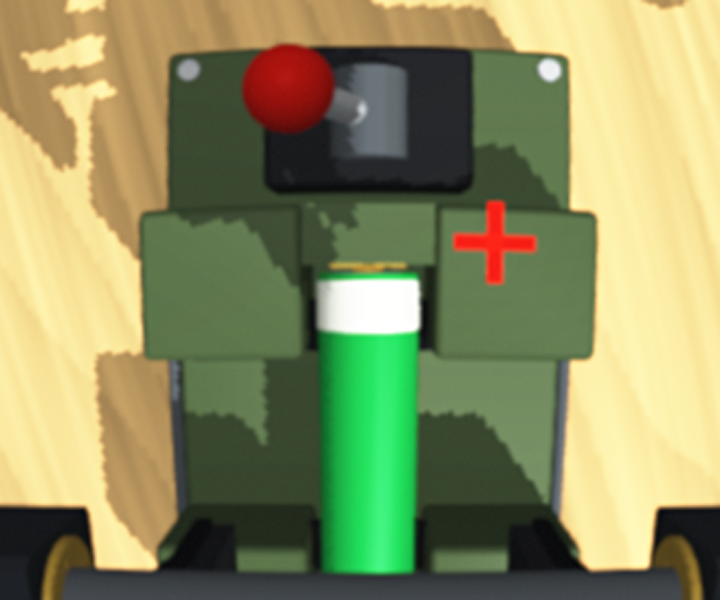

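The stick lies home, nub against the plus contact at crop (370,270). The ball is at (289,88). Next I put the closed fingers on the ball's robot side.

servo_tool(targets=[{"offset":[0.02,-0.015,0],"dr":[0,0,0]},{"offset":[0.05,-0.03,0],"dr":[0,0,0]},{"offset":[0.08,-0.045,0],"dr":[0,0,0]},{"offset":[0.105,-0.058,0],"dr":[0,0,0]},{"offset":[0.117,-0.062,0],"dr":[0,0,0]},{"offset":[0.117,-0.062,0],"dr":[0,0,0]},{"offset":[0.117,-0.062,0],"dr":[0,0,0]},{"offset":[0.117,-0.062,0.02],"dr":[0,0,0]},{"offset":[0.117,-0.062,0.045],"dr":[0,0,0]},{"offset":[0.117,-0.062,0.065],"dr":[0,0,0]},{"offset":[0.117,-0.062,0.069],"dr":[0,0,0]},{"offset":[0.117,-0.062,0.069],"dr":[0,0,0]},{"offset":[0.117,-0.062,0.069],"dr":[0,0,0]}], gripper=1)

```text
time_s: 12.95
position: [0.4993, -0.1194, 0.0985]
tcp_rot: [[0.276, 0.961, -0.001], [0.961, -0.276, -0.006], [-0.006, 0.001, -1.0]]
force: [0.7, -0.2, 0.6]
opening: 0.004
grasp_force: 0.0
```

```bash
python3 -c "
from rig import bot
from h import *
s=bot.read_state();stat(s);print(s['opening'])"
```

```text
t 12.95 C [-60.1 111.  117.2] E [-60.2  48.5 117.6] N [-60.  173.5 116.9] tilt -0.32 yaw err 0.1 F unit [0.8 0.  0.6] M [-0.07 -0.06  0.04]
0.0038872142664086217
```

TCP is at unit x = −60, so I push to about −6 (front face at about +9).

servo_tool(targets=[{"offset":[0.002,0.008,0],"dr":[0,0,0]},{"offset":[0.002,0.016,0],"dr":[0,0,0]},{"offset":[0.002,0.024,0],"dr":[0,0,0]},{"offset":[0.002,0.032,0],"dr":[0,0,0]},{"offset":[0.002,0.04,0],"dr":[0,0,0]},{"offset":[0.002,0.046,0],"dr":[0,0,0]},{"offset":[0.002,0.051,0],"dr":[0,0,0]},{"offset":[0.002,0.054,0],"dr":[0,0,0]},{"offset":[0.002,0.054,0],"dr":[0,0,0]},{"offset":[0.002,0.054,0],"dr":[0,0,0]}])

```text
time_s: 13.78
position: [0.5514, -0.1312, 0.0983]
tcp_rot: [[0.275, 0.961, -0.001], [0.961, -0.275, -0.005], [-0.005, 0.001, -1.0]]
force: [-0.1, -0.0, -0.4]
opening: 0.005
grasp_force: 0.0
```

```bash
python3 -c "
from rig import bot
from h import *
s=bot.read_state();stat(s)"
```

```text
t 13.7833 C [ -6.7 114.  117. ] E [ -6.8  51.5 117.3] N [ -6.7 176.5 116.7] tilt -0.31 yaw err 0.03 F unit [-0.1 -0.  -0.4] M [-0.05 -0.07  0.03]
```

servo_tool(targets=[{"offset":[0,0.002,0],"dr":[0,0,0]},{"offset":[0,0.004,0],"dr":[0,0,0]},{"offset":[0,0.004,0],"dr":[0,0,0]},{"offset":[0,0.004,0],"dr":[0,0,0]}])

```text
time_s: 14.12
position: [0.5545, -0.132, 0.0982]
tcp_rot: [[0.275, 0.961, -0.002], [0.961, -0.275, -0.005], [-0.005, -0.001, -1.0]]
force: [-0.9, 0.0, -0.0]
opening: 0.005
grasp_force: 0.4
```

servo_tool(targets=[{"offset":[0,-0.01,0],"dr":[0,0,0]},{"offset":[0,-0.025,0],"dr":[0,0,0]},{"offset":[0,-0.04,-0.01],"dr":[0,0,0]},{"offset":[-0.01,-0.04,-0.04],"dr":[0,0,0]},{"offset":[-0.05,-0.03,-0.075],"dr":[0,0,0]},{"offset":[-0.08,-0.01,-0.1],"dr":[0,0,0]},{"offset":[-0.1,0,-0.12],"dr":[0,0,0]},{"offset":[-0.1,0,-0.12],"dr":[0,0,0]},{"offset":[-0.1,0,-0.12],"dr":[0,0,0]},{"offset":[-0.1,0,-0.12],"dr":[0,0,0]}])

```text
time_s: 14.95
position: [0.5267, -0.2272, 0.2185]
tcp_rot: [[0.276, 0.961, -0.002], [0.961, -0.276, -0.004], [-0.004, -0.001, -1.0]]
force: [-0.6, 0.8, 0.1]
opening: 0.008
grasp_force: 0.0
```

```bash
python3 - <<'E'
from rig import bot,viewer
from h import *
c=viewer.capture('wrist'); cv2.imwrite('pics/w7.png',cv2.resize(c['color'][20:270,130:430],None,fx=2.4,fy=2.4,interpolation=cv2.INTER_CUBIC)[:,:,::-1])
s=bot.read_state();stat(s)
h=cv2.cvtColor(c['color'],cv2.COLOR_RGB2HSV); m=cv2.inRange(h,(0,170,60),(4,255,255))|cv2.inRange(h,(176,170,60),(180,255,255))
n,l,st,ce=cv2.connectedComponentsWithStats(m)
U=tf([0,0,Q[2]],np.eye(3)).T
for i in range(1,n):
    if st[i,4]>60: print(st[i],ce[i],((fray(c,ce[i],.111)-[Q[0],Q[1],0])@U*1e3).round(1))
E
```

```text
t 15.0 C [ -4.9  15.7 236.5] E [ -4.9 -46.8 236.7] N [ -4.8  78.2 236.2] tilt -0.22 yaw err 0.02 F unit [ 0.5 -0.4 -0.3] M [-0.04 -0.11 -0.  ]
[298  77  31  32 766] [312.74673629  92.32375979] [ 19.8 113.7 111. ]
[451  98  18  44 711] [459.52039381 119.53445851] [154.8  98.7 111. ]
[318 129  28  29 259] [331.50965251 142.66409266] [ 35.6  71.9 111. ]
```

View pics/w7.png

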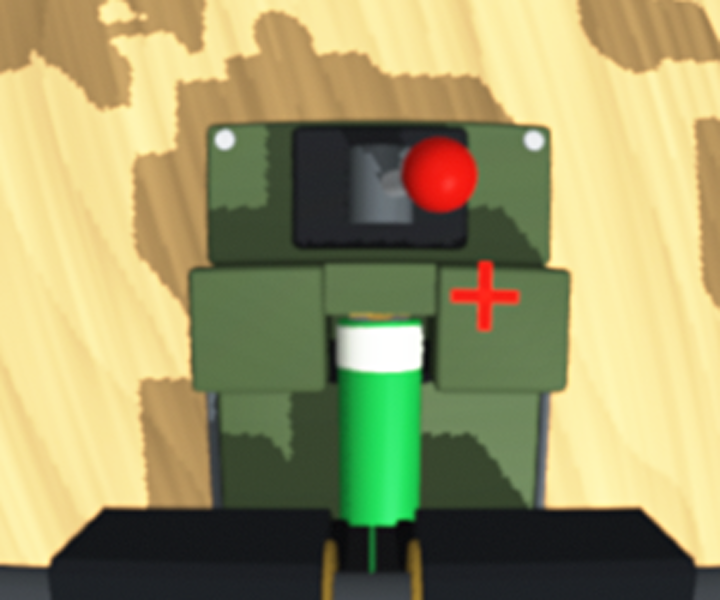

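The ball is at unit x ≈ 18–20, which is roughly 0.87–0.9 rad. That is marginal, so I'll push it to the stop.

servo_tool(targets=[{"offset":[0.03,-0.015,0.0],"dr":[0,0,0]},{"offset":[0.06,-0.03,0.02],"dr":[0,0,0]},{"offset":[0.09,-0.038,0.05],"dr":[0,0,0]},{"offset":[0.098,-0.038,0.085],"dr":[0,0,0]},{"offset":[0.098,-0.038,0.11],"dr":[0,0,0]},{"offset":[0.098,-0.038,0.12],"dr":[0,0,0]},{"offset":[0.098,-0.038,0.12],"dr":[0,0,0]},{"offset":[0.098,-0.028,0.12],"dr":[0,0,0]},{"offset":[0.098,-0.018,0.12],"dr":[0,0,0]},{"offset":[0.098,-0.008,0.12],"dr":[0,0,0]},{"offset":[0.098,0.0,0.12],"dr":[0,0,0]},{"offset":[0.098,0.003,0.12],"dr":[0,0,0]},{"offset":[0.098,0.005,0.12],"dr":[0,0,0]},{"offset":[0.098,0.005,0.12],"dr":[0,0,0]},{"offset":[0.098,0.005,0.12],"dr":[0,0,0]}])

```text
time_s: 16.25
position: [0.5583, -0.1352, 0.0986]
tcp_rot: [[0.275, 0.961, -0.002], [0.961, -0.275, -0.005], [-0.005, -0.001, -1.0]]
force: [-1.7, 0.4, 0.8]
opening: 0.005
grasp_force: 0.9
```

servo_tool(targets=[{"offset":[0,0.0015,0],"dr":[0,0,0]},{"offset":[0,0.003,0],"dr":[0,0,0]},{"offset":[0,0.003,0],"dr":[0,0,0]},{"offset":[0,0.003,0],"dr":[0,0,0]}])

```text
time_s: 16.58
position: [0.5585, -0.1351, 0.0981]
tcp_rot: [[0.275, 0.961, -0.008], [0.962, -0.275, -0.003], [-0.005, -0.007, -1.0]]
force: [-6.2, 0.7, 4.2]
opening: 0.002
grasp_force: 3.5
```

The force rose and the motion stopped, so the lever is at its end stop. Retreating to check.

servo_tool(targets=[{"offset":[0,-0.01,0],"dr":[0,0,0]},{"offset":[0,-0.025,0],"dr":[0,0,0]},{"offset":[0,-0.04,-0.01],"dr":[0,0,0]},{"offset":[-0.01,-0.04,-0.04],"dr":[0,0,0]},{"offset":[-0.05,-0.03,-0.075],"dr":[0,0,0]},{"offset":[-0.08,-0.01,-0.1],"dr":[0,0,0]},{"offset":[-0.1,0,-0.12],"dr":[0,0,0]},{"offset":[-0.1,0,-0.12],"dr":[0,0,0]},{"offset":[-0.1,0,-0.12],"dr":[0,0,0]},{"offset":[-0.1,0,-0.12],"dr":[0,0,0]},{"offset":[-0.1,0,-0.12],"dr":[0,0,0]}])

```text
time_s: 17.5
position: [0.5334, -0.2301, 0.2175]
tcp_rot: [[0.275, 0.962, -0.004], [0.962, -0.275, -0.003], [-0.004, -0.003, -1.0]]
force: [-0.4, -0.2, -0.3]
opening: 0.004
grasp_force: 0.0
```

```bash
python3 - <<'E'
from rig import bot,viewer
from h import *
c=viewer.capture('wrist'); s=bot.read_state();stat(s)
h=cv2.cvtColor(c['color'],cv2.COLOR_RGB2HSV); m=cv2.inRange(h,(0,170,60),(4,255,255))|cv2.inRange(h,(176,170,60),(180,255,255))
n,l,st,ce=cv2.connectedComponentsWithStats(m); U=tf([0,0,Q[2]],np.eye(3)).T
for i in range(1,n):
    if st[i,4]>60: print(st[i],((fray(c,ce[i],.111)-[Q[0],Q[1],0])@U*1e3).round(1))
E
```

```text
t 17.55 C [  3.1  14.2 236.1] E [  3.1 -48.3 236.3] N [  3.1  76.7 235.8] tilt -0.21 yaw err -0.03 F unit [-0.1  0.6 -0.1] M [ 0.01 -0.1   0.01]
[295  76  30  32 758] [ 23.8 113.4 111. ]
[447  97  18  44 724] [156.5  98.5 111. ]
[311 128  28  28 266] [ 36.4  72.1 111. ]
```

```bash
python3 -c "
from rig import ticket
print(ticket.hand_in())"
```

```text
the job is handed in; nothing more can be done
None
```

The job is handed in, with no verdict returned: the last views show the green stick home in the bay with its nub on the plus contact and the switch at its on stop, the arm is clear, and I saw no contact with the orange stick, mug, screwdriver or microphone.

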